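# Find the rocking corner of a jig plate and press its shim flat

## Task

The jig plate on the bench rocks at one corner, because the foot there is loose. Press down on the plate's corners with the shut fingertips until you find the corner that gives, then press the brass shim cap at that corner down flat to its stop, and back off. Leave the other three shim caps standing, do not lift or drag the plate, and leave the loose things round it alone.

Things in the scene. Friction and masses are not known exactly. Their poses are not given: they have to be found in the camera images.
- plate: aluminium jig plate, 160x200 mm (x, y), 12 thick, loose, about 1.2 kg, on four round feet; origin under its centre, 34 mm above the bench; top at 46 mm. Each corner has a 30 mm square notch. Two dark blocks (together 54x60 mm, 30 tall) are bolted on its middle. The loose corner sinks 5 mm under about 5 N at its press spot, then stops hard, and springs back; the other three give under 1 mm
- press_spot_1 (a point): place to press the plate's top at corner 1 (same number as the shim spot; it does not tell which foot is loose): level with the undisturbed plate's top, 36 mm in from the shim cap's axis, at least 12 mm from any edge or raised part. Fixed to the base board: it does not follow the plate
- press_spot_2 (a point): place to press the plate's top at corner 2 (same number as the shim spot; it does not tell which foot is loose): level with the undisturbed plate's top, 36 mm in from the shim cap's axis, at least 12 mm from any edge or raised part. Fixed to the base board: it does not follow the plate
- press_spot_3 (a point): place to press the plate's top at corner 3 (same number as the shim spot; it does not tell which foot is loose): level with the undisturbed plate's top, 36 mm in from the shim cap's axis, at least 12 mm from any edge or raised part. Fixed to the base board: it does not follow the plate
- press_spot_4 (a point): place to press the plate's top at corner 4 (same number as the shim spot; it does not tell which foot is loose): level with the undisturbed plate's top, 36 mm in from the shim cap's axis, at least 12 mm from any edge or raised part. Fixed to the base board: it does not follow the plate
- shim_spot_1 (a point): top centre of the standing round brass shim cap in the notch of corner 1: 22 mm across, 12 mm above the plate's top (up to 1 mm less at the start). Pressed down it moves 8 mm against some 5 N of friction to a hard stop and stays as left; flat, it shows 4 mm above the plate. Fixed to the base board: it does not follow the cap
- shim_spot_2 (a point): top centre of the standing round brass shim cap in the notch of corner 2: 22 mm across, 12 mm above the plate's top (up to 1 mm less at the start). Pressed down it moves 8 mm against some 5 N of friction to a hard stop and stays as left; flat, it shows 4 mm above the plate. Fixed to the base board: it does not follow the cap
- shim_spot_3 (a point): top centre of the standing round brass shim cap in the notch of corner 3: 22 mm across, 12 mm above the plate's top (up to 1 mm less at the start). Pressed down it moves 8 mm against some 5 N of friction to a hard stop and stays as left; flat, it shows 4 mm above the plate. Fixed to the base board: it does not follow the cap
- shim_spot_4 (a point): top centre of the standing round brass shim cap in the notch of corner 4: 22 mm across, 12 mm above the plate's top (up to 1 mm less at the start). Pressed down it moves 8 mm against some 5 N of friction to a hard stop and stays as left; flat, it shows 4 mm above the plate. Fixed to the base board: it does not follow the cap
- loose_foot (a joint): how far the one loose foot has sunk under the plate, m: 0 up, 0.006 fully down; sprung, it comes back up. It stands under a different corner each time and this number does not tell which
- loose_shim (a joint): how far the shim cap at the loose foot's corner has been pressed down, m: 0 to 0.001 standing, 0.008 flat on its stop; the number does not tell which corner it is
- firm_shim_a (a joint): the same for one of the three shim caps at the firm feet, in no particular order
- firm_shim_b (a joint): the same for one of the three shim caps at the firm feet, in no particular order
- firm_shim_c (a joint): the same for one of the three shim caps at the firm feet, in no particular order
- block_left: loose dark locating block with steel clip, 24x63x28 mm, on the bench to the left of the jig; origin under its centre
- block_right: loose dark locating block with steel jaw, 25x52x21 mm, on the bench to the right of the jig; origin under its centre
- block_back: loose dark locating block with steel clip, 26x62x28 mm, on the bench behind the jig; origin under its centre
- red_cap_loose: loose red plastic cap, 33 mm across, 14 mm tall, on the bench behind the jig; not part of the job

How it is judged:
On the way, in this order (a step that is already met when the one before it is completed fails the run):
1. a finger presses the plate's loose corner down so that it rocks (value of joint loose_foot above 0.003 m and contact force between the fingers and plate above 1 N), for 0.05 s.
2. the shim cap at that corner is pressed flat (value of joint loose_shim above 0.0065 m), for 0.1 s.
At the end, for the whole second after the job is handed in: The shim cap at the loose foot is down by at least 6.5 of its 8 mm, the other three caps are down by less than 3 mm, and the plate lies at rest and level (within 0.02 rad) on its feet, the loose foot up (within 2 mm) (value of joint loose_shim above 0.0065 m and value of joint each of firm_shim_a, firm_shim_b, firm_shim_c below 0.003 m and value of joint loose_foot below 0.002 m and angle between plate's own z axis and vertical below 0.02 rad and linear speed of plate below 0.02 m/s); the robot touches nothing.
It fails at once if the plate is lifted (its middle rises by 15 mm) or tipped (height (world z) of plate above 0.049 m or angle between plate's own z axis and vertical above 0.12 rad).
It fails at once if the plate is dragged more than 15 mm from its place (distance of plate from where it was at the start of the episode above 0.015 m).
It fails at once if a shim cap at a firm corner is pressed down more than 4 mm (value of joint any of firm_shim_a, firm_shim_b, firm_shim_c above 0.004 m).
It fails at once if a loose thing round the jig is moved more than 15 mm (distance of any of block_left, block_right, block_back, red_cap_loose from where it was at the start of the episode above 0.015 m).
It also fails if it takes over 58 s, if anything falls off the work surface, if the arm or the gripper's body presses on something with over 40 N, if the wrist force passes 120 N, or if a joint passes its speed limit or range.

## Robot

A 7-joint arm with a two-finger parallel gripper is mounted at the origin on a cart in front of the work surface, level with it; the furniture and walls round the work are solid. World frame = base frame: x ahead of the robot, y to its left, z up, the work surface at z = 0. Lengths are in m, angles in rad, forces in N, time in s.
With the tool pointing down it reaches from about 0.4 to 0.85 m from the base axis. Payload 4.5 kg.
Tool frame: the origin (TCP) lies between the finger pads; the fingertips stand 19 mm ahead of it and the grasp point (between the pads) is the TCP (ctrl.tips_ahead is the distance from the TCP to the fingertips, in m); z points along the fingers, y is the line along which they close (so a half turn about z gives the same grasp; the last joint's range is limited). The gripper opens to 85 mm and grips with 20 to 120 N. Pads are 22 mm wide; open, the fingers measure 114 mm over their backs; the gripper's body (76 mm by 85 mm) begins 54 mm behind the grasp point. The pads swing forward as they close: fully open they stand 13 mm farther back than shut.
Start: joints at [1.136, 0.689, -0.195, 1.565, 0.157, 0.902, -0.215], TCP at [0.282, -0.558, 0.25] pointing down, gripper open.
Joint ranges: [-3.01, 3.01], [-0.46, 2.08], [-1.47, 1.51], [0.13, 2.56], [-1, 4.14], [0.04, 2.09], [-2.66, 2.66]. Speed limits (rad/s): [2.57, 2.57, 3.14, 3.14, 3.14, 3.14, 3.14].

## Interface

Orientations are given as a rotation vector (axis times angle).
In Python, from plant import ctrl gives the robot as it stands.
- The arm moves only by the tool jog_arm, never from a script. Its argument "plan" is a list of rows, each an object with "linear": the shift along the tool's x, y, z normalised to -1 to 1, where 1 is 25 mm, a list of three; "rot": the turn, a rotation vector about the tool's x, y, z normalised to -1 to 1, where 1 is 0.08 rad, a list of three; "fingers": the opening, from 0 (shut) to 1 (fully open). In form: [{"linear": [tx, ty, tz], "rot": [rx, ry, rz], "fingers": fingers}, ...]. A call has exactly 10 rows; each row shifts and turns the commanded pose from where the row before left it, along the tool's axes as they then stand; what a row does not reach is not made up. A row lasts 1/10 s, in which the tool goes at most 50 mm and 8.59 degrees, less where a joint would pass 70% of its speed; a pose out of reach is approached as far as the arm can. A call with a number of a shift or a turn outside -1 to 1 is refused whole. A call with a gripper value outside its range is refused whole. The fingers move at their own pace and stop on an object; "newtons" is the grip in N (left out, the last holds). Time passes only in rows, so rows that do not move let the fingers close, or fill a call up. It gives the time, the measured TCP pose, the force, the opening and the grip force at its end, in the units of the state.
- ctrl.get_state(): the state, without advancing time (a new reading comes with each control period).
- ctrl.camera(name): name is "scene" or "top" or "wrist"; returns a dict with "color" (480x640x3 uint8, blue, green, red), "K" (3x3 intrinsics, pixels), "origin" and "attitude" of the camera in the world. Camera axes: x right, y down, z forward; pixel columns grow to the right and rows downward; lengths in m; the calibration is good to about 2 mm. A picture is of the moment at which its call begins. There is no depth.
- ctrl.close_job(): hands the job in; it is judged then, once.
The state is a dict: "t": time; "joint_positions": joint angles; "joint_vel": joint speeds; "tau": joint torques, N m; "tool_pos": TCP position; "orientation": TCP orientation; "force": force on the tool from outside, world axes, zero at the start; "moment": the same for the moment, N m; "gripper_width": finger opening in m; "grasp_force": force on a finger pad.
Only numpy, scipy, OpenCV 4.12 (cv2) and the standard library are available. Lean on these libraries where they do the work, as an engineer would, in place of code of your own. Each camera call takes 0.05 s, during which the arm holds its last target. There are 200 camera calls.

## Working session

There is one attempt and no reset: what is moved stays moved. The work goes in short steps, Python scripts to look and compute and a tool call to move; the robot and the scene stay as the last step left them, time stands still between calls to the robot, and variables do not carry over. Pictures are saved under pics/ and viewed, at most 10 in all, crops included, and the job is handed in when it is done.

Besides the shell and the picture viewer there is one more tool, called after "Request:" by a JSON object that holds its "api" and its "payload", one argument or row to a line. jog_arm: Moves the arm, as the interface text tells. Its arguments: {"type":"object","properties":{"plan":{"type":"array"},"newtons":{"type":"number"}},"required":["plan"]}

```bash
mkdir -p pics; ls; python3 - <<'E'
from plant import ctrl
import cv2, numpy as np
for n in ("top","scene"):
    c=ctrl.camera(n); cv2.imwrite(f"pics/{n}0.png",c["color"]); print(n,np.round(c["K"],1).tolist(),np.round(c["origin"],3),np.round(c["attitude"],3).tolist())
s=ctrl.get_state(); print(s)
E
```

```text
pics
top [[469.6, 0.0, 321.6], [0.0, 469.6, 236.7], [0.0, 0.0, 1.0]] [0.47  0.135 0.907] [-2.176, 2.124, -0.139]
scene [[623.1, 0.0, 309.8], [0.0, 623.1, 232.7], [0.0, 0.0, 1.0]] [-0.203  0.573  0.823] [-1.3, 2.135, -1.027]
{'t': 0.1, 'joint_positions': array([ 1.13581095,  0.68991044, -0.19452668,  1.56625493,  0.15729042,
        0.9025113 , -0.21509621]), 'joint_vel': array([-9.77541339e-04, -1.61768749e-03,  4.65204414e-04, -2.11053485e-03,
        4.94807748e-04, -9.77008209e-05, -1.31793704e-03]), 'tau': array([-2.59613997e-03, -5.40594864e+01, -1.27075307e+00, -1.58984345e+01,
        9.50053363e-03,  4.41021301e-03, -3.91258857e-05]), 'tool_pos': array([ 0.28208851, -0.55708773,  0.24955398]), 'orientation': array([-3.05408495e+00, -7.29390396e-01,  7.89282527e-04]), 'force': array([ 0.08287678, -0.18444607,  0.5150062 ]), 'moment': array([ 0.01956114,  0.03621748, -0.04785502]), 'grasp_force': 0.0, 'gripper_width': 0.08534346519928979}
```

View pics/top0.png

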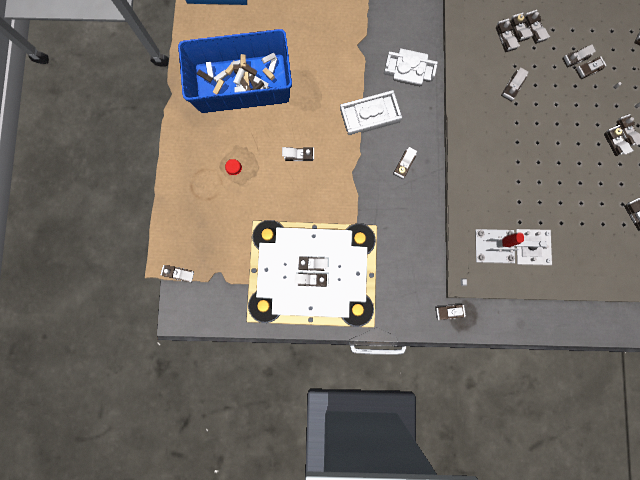

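The top view shows the white plate around (312,272) px, with brass caps near (267,234), (360,238), (263,306) and (357,310). The block pair is in the middle. I'll measure the caps in the top view and check them in the scene view.

```bash
cat > h.py <<'E'
import cv2, numpy as np
from scipy.spatial.transform import Rotation as R
def ray(c,uv,z):
    d=R.from_rotvec(c["attitude"]).apply(np.linalg.inv(c["K"])@[uv[0],uv[1],1]); o=np.array(c["origin"])
    return o+d*(z-o[2])/d[2]
def proj(c,p):
    q=c["K"]@R.from_rotvec(c["attitude"]).inv().apply(np.array(p)-c["origin"]); return q[:2]/q[2]
def caps(im):
    h=cv2.cvtColor(im,cv2.COLOR_BGR2HSV); m=cv2.inRange(h,(18,150,120),(32,255,255))
    n,l,st,ce=cv2.connectedComponentsWithStats(m)
    return [(ce[i],st[i,4],st[i,2:4]) for i in range(1,n) if st[i,4]>40]
E
python3 - <<'E'
from plant import ctrl
from h import *
for n in ("top","scene"):
    c=ctrl.camera(n)
    for ce,a,wh in caps(c["color"]): print(n,ce.round(1),a,wh,ray(c,ce,0.058).round(4))
    if n=="top":
        h=cv2.cvtColor(c["color"],cv2.COLOR_BGR2HSV); m=cv2.inRange(h,(0,0,225),(180,40,255))[200:340,230:400]
        k=max(cv2.findContours(m,0,2)[0],key=cv2.contourArea)
        r=cv2.minAreaRect(k); print(r); B=[ray(c,p+[230,200],0.046) for p in cv2.boxPoints(r)]; print(np.round(B,4).tolist(),np.mean(B,0))
E
```

```text
top [266.4 232.9] 54 [11 12] [0.5882 0.2411 0.058 ]
top [359.4 237. ] 57 [12 12] [0.5847 0.0711 0.058 ]
((81.59353637695312, 72.30184936523438), (109.07149505615234, 87.58030700683594), 2.436648368835449)
[[0.4417, 0.2568, 0.046], [0.6021, 0.2568, 0.046], [0.5982, 0.0545, 0.046], [0.4382, 0.0595, 0.046]] [0.52007639 0.15690808 0.046     ]
scene [345.8 240.9] 48 [9 8] [0.5749 0.0766 0.058 ]
scene [265.1 266.6] 55 [9 8] [0.5779 0.245  0.058 ]
scene [381.5 282.6] 51 [9 8] [0.446  0.0783 0.058 ]
scene [295.8 313.1] 57 [9 9] [0.4487 0.2473 0.058 ]
```

View pics/scene0.png

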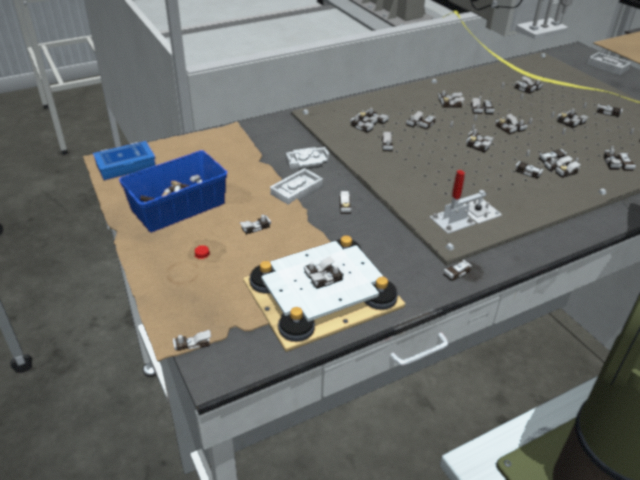

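Request:
{"api": "jog_arm", "payload": {
  "plan": [
    {"linear":[0,0,0],"rot":[0,0,0.6],"fingers":0},
    {"linear":[0,0,0],"rot":[0,0,0.6],"fingers":0},
    {"linear":[0,0,0],"rot":[0,0,0.6],"fingers":0},
    {"linear":[0,0,0],"rot":[0,0,0.6],"fingers":0},
    {"linear":[0,0,0],"rot":[0,0,0.6],"fingers":0},
    {"linear":[0,0,0],"rot":[0,0,0.6],"fingers":0},
    {"linear":[0,0,0],"rot":[0,0,0.6],"fingers":0},
    {"linear":[0,0,0],"rot":[0,0,0.6],"fingers":0},
    {"linear":[0,0,0],"rot":[0,0,0.6],"fingers":0},
    {"linear":[0,0,0],"rot":[0,0,0.47],"fingers":0}
  ],
  "newtons": 30
}}

```text
t: 1.2
tool_pos: [0.2824, -0.5574, 0.2501]
orientation: [-3.141, 0.004, 0.0]
force: [-0.4, 0.3, -0.6]
gripper_width: -0.0
grasp_force: 0.0
```

Request:
{"api": "jog_arm", "payload": {
  "plan": [
    {"linear":[0.4,-0.87,0],"rot":[0,0,0],"fingers":0},
    {"linear":[0.4,-0.87,0],"rot":[0,0,0],"fingers":0},
    {"linear":[0.4,-0.87,0],"rot":[0,0,0],"fingers":0},
    {"linear":[0.4,-0.87,0],"rot":[0,0,0],"fingers":0},
    {"linear":[0.4,-0.87,0],"rot":[0,0,0],"fingers":0},
    {"linear":[0.4,-0.87,0],"rot":[0,0,0],"fingers":0},
    {"linear":[0.4,-0.87,0],"rot":[0,0,0],"fingers":0},
    {"linear":[0.4,-0.87,0],"rot":[0,0,0],"fingers":0},
    {"linear":[0.4,-0.87,0],"rot":[0,0,0],"fingers":0},
    {"linear":[0.4,-0.87,0],"rot":[0,0,0],"fingers":0}
  ]
}}

```text
t: 2.2
tool_pos: [0.383, -0.3393, 0.2503]
orientation: [3.142, -0.002, 0.0]
force: [0.2, -0.2, 0.4]
gripper_width: 0.0001
grasp_force: 0.0
```

Request:
{"api": "jog_arm", "payload": {
  "plan": [
    {"linear":[0.2,-0.87,0],"rot":[0,0,0],"fingers":0},
    {"linear":[0.2,-0.87,0],"rot":[0,0,0],"fingers":0},
    {"linear":[0.2,-0.87,0],"rot":[0,0,0],"fingers":0},
    {"linear":[0.2,-0.87,0],"rot":[0,0,0],"fingers":0},
    {"linear":[0.2,-0.87,0],"rot":[0,0,0],"fingers":0},
    {"linear":[0.2,-0.87,0],"rot":[0,0,0],"fingers":0},
    {"linear":[0.2,-0.87,0],"rot":[0,0,0],"fingers":0},
    {"linear":[0.2,-0.87,0],"rot":[0,0,0],"fingers":0},
    {"linear":[0.2,-0.87,0],"rot":[0,0,0],"fingers":0},
    {"linear":[0.2,-0.87,0],"rot":[0,0,0],"fingers":0}
  ]
}}

```text
t: 3.2
tool_pos: [0.433, -0.1218, 0.2504]
orientation: [3.142, -0.002, 0.0]
force: [0.1, -0.3, 0.5]
gripper_width: -0.0
grasp_force: 0.0
```

Request:
{"api": "jog_arm", "payload": {
  "plan": [
    {"linear":[0.19,-0.88,0.48],"rot":[0,0,0],"fingers":0},
    {"linear":[0.19,-0.88,0.48],"rot":[0,0,0],"fingers":0},
    {"linear":[0.19,-0.88,0.48],"rot":[0,0,0],"fingers":0},
    {"linear":[0.19,-0.88,0.48],"rot":[0,0,0],"fingers":0},
    {"linear":[0.19,-0.88,0.48],"rot":[0,0,0],"fingers":0},
    {"linear":[0.19,-0.88,0.48],"rot":[0,0,0],"fingers":0},
    {"linear":[0.19,-0.88,0.48],"rot":[0,0,0],"fingers":0},
    {"linear":[0.19,-0.88,0.48],"rot":[0,0,0],"fingers":0},
    {"linear":[0.19,-0.88,0.48],"rot":[0,0,0],"fingers":0},
    {"linear":[0.19,-0.88,0.48],"rot":[0,0,0],"fingers":0}
  ]
}}

```text
t: 4.2
tool_pos: [0.4808, 0.0983, 0.1298]
orientation: [-3.142, 0.002, -0.001]
force: [0.9, -0.6, -0.2]
gripper_width: 0.0002
grasp_force: 0.0
```

```bash
python3 - <<'E'
from plant import ctrl
from h import *
c=ctrl.camera("wrist"); cv2.imwrite("pics/w1.png",c["color"])
for ce,a,wh in caps(c["color"]): print(ce.round(1),a,wh,ray(c,ce,0.058).round(4))
for p in [(0.4803,0.0983,.046)]: print(proj(c,p))
print(ctrl.get_state()["tool_pos"])
E
```

```text
[320.88414774 254.47634974]
[0.48115539 0.10339668 0.12832333]
```

View pics/w1.png

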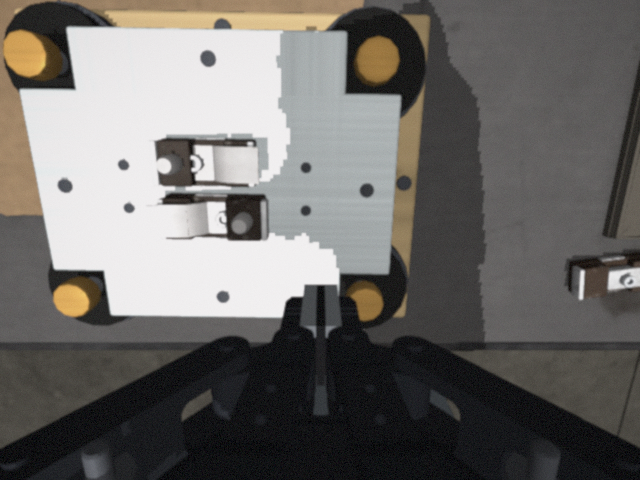

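The wrist view shows the four caps clearly at (37,52), (378,60), (77,296) and (367,298). The tips are just inside the near-right cap. I'll refine the cap positions from this view.

```bash
python3 - <<'E'
from plant import ctrl
from h import *
print(ctrl.get_state()["tool_pos"],ctrl.get_state()["force"])
c=ctrl.camera("wrist"); h=cv2.cvtColor(c["color"],cv2.COLOR_BGR2HSV)
print(h[60,378],h[298,360],h[52,30],c["origin"],c["attitude"])
m=cv2.inRange(h,(10,140,90),(28,255,255)); n,l,st,ce=cv2.connectedComponentsWithStats(m)
for i in range(1,n):
    if st[i,4]>300: print(ce[i].round(1),st[i],ray(c,ce[i],.057).round(4))
for q in [(68,28),(347,30),(22,90),(402,96),(50,270),(112,316),(389,274)]: print(q,ray(c,q,.046).round(4))
print(ctrl.get_state()["tool_pos"])
E
```

```text
[0.48115539 0.10339668 0.12832333] [ 0.62266776  3.96351374 -0.77285259]
[ 19 151 152] [ 19 155 127] [ 18 148 210] [0.55049296 0.10352229 0.25262564] [ 2.07806014 -2.06823257 -0.2944786 ]
[35.5 51.4] [  13   28   46   48 1640] [0.5865 0.2408 0.057 ]
[390.1  59.6] [ 369   36   43   48 1558] [0.5835 0.0709 0.057 ]
[ 79.7 299. ] [ 61 282  38  35 960] [0.4571 0.2421 0.057 ]
[374.2 305.2] [357 288  35  35 932] [0.4542 0.0728 0.057 ]
(68, 28) [0.5992 0.2301 0.046 ]
(347, 30) [0.5988 0.0912 0.046 ]
(22, 90) [0.5703 0.2593 0.046 ]
(402, 96) [0.5681 0.0619 0.046 ]
(50, 270) [0.4705 0.2643 0.046 ]
(112, 316) [0.4405 0.232  0.046 ]
(389, 274) [0.4691 0.0632 0.046 ]
[0.48061526 0.10128282 0.12904303]
```

Request:
{"api": "jog_arm", "payload": {
  "plan": [
    {"linear":[0,0,0.6],"rot":[0,0,0],"fingers":0},
    {"linear":[0,0,0.6],"rot":[0,0,0],"fingers":0},
    {"linear":[0,0,0.6],"rot":[0,0,0],"fingers":0},
    {"linear":[0,0,0.4],"rot":[0,0,0],"fingers":0},
    {"linear":[0,0,0.2],"rot":[0,0,0],"fingers":0},
    {"linear":[0,0,0.12],"rot":[0,0,0],"fingers":0},
    {"linear":[0,0,0.08],"rot":[0,0,0],"fingers":0},
    {"linear":[0,0,0.08],"rot":[0,0,0],"fingers":0},
    {"linear":[0,0,0.08],"rot":[0,0,0],"fingers":0},
    {"linear":[0,0,0],"rot":[0,0,0],"fingers":0}
  ]
}}

```text
t: 5.3
tool_pos: [0.4803, 0.0969, 0.0615]
orientation: [3.141, -0.002, -0.0]
force: [-1.4, -0.6, 4.6]
gripper_width: 0.0001
grasp_force: 2.0
```

Request:
{"api": "jog_arm", "payload": {
  "plan": [
    {"linear":[0,0,0.08],"rot":[0,0,0],"fingers":0},
    {"linear":[0,0,0.04],"rot":[0,0,0],"fingers":0},
    {"linear":[0,0,0],"rot":[0,0,0],"fingers":0},
    {"linear":[0,0,0],"rot":[0,0,0],"fingers":0},
    {"linear":[0,0,0],"rot":[0,0,0],"fingers":0},
    {"linear":[0,0,0],"rot":[0,0,0],"fingers":0},
    {"linear":[0,0,0],"rot":[0,0,0],"fingers":0},
    {"linear":[0,0,0],"rot":[0,0,0],"fingers":0},
    {"linear":[0,0,0],"rot":[0,0,0],"fingers":0},
    {"linear":[0,0,0],"rot":[0,0,0],"fingers":0}
  ]
}}

```text
t: 6.3
tool_pos: [0.4802, 0.0968, 0.0599]
orientation: [3.141, -0.002, 0.001]
force: [-3.4, -1.5, 20.2]
gripper_width: 0.0001
grasp_force: 10.5
```

```bash
python3 - <<'E'
from plant import ctrl
from h import *
s=ctrl.get_state(); print(s["tool_pos"],s["force"])
c=ctrl.camera("scene"); cv2.imwrite("pics/s1.png",cv2.resize(c["color"][200:380,210:440],None,fx=3,fy=3))
a=cv2.imread("pics/scene0.png"); d=cv2.absdiff(a,c["color"])[200:380,210:440]; 
for ce,ar,wh in caps(c["color"]): print(ce.round(1),ar)
E
```

```text
[0.48016693 0.09683077 0.05994506] [-3.38404929 -1.50617968 20.16032653]
```

Request:
{"api": "jog_arm", "payload": {
  "plan": [
    {"linear":[0,0,-0.6],"rot":[0,0,0],"fingers":0},
    {"linear":[0,0,-0.6],"rot":[0,0,0],"fingers":0},
    {"linear":[0.8,0,0],"rot":[0,0,0],"fingers":0},
    {"linear":[0.8,0,0],"rot":[0,0,0],"fingers":0},
    {"linear":[0.8,0,0],"rot":[0,0,0],"fingers":0},
    {"linear":[0.76,0,0],"rot":[0,0,0],"fingers":0},
    {"linear":[0,0,0.4],"rot":[0,0,0],"fingers":0},
    {"linear":[0,0,0.3],"rot":[0,0,0],"fingers":0},
    {"linear":[0,0,0.2],"rot":[0,0,0],"fingers":0},
    {"linear":[0,0,0],"rot":[0,0,0],"fingers":0}
  ]
}}

```text
t: 7.35
tool_pos: [0.5573, 0.0972, 0.0651]
orientation: [3.141, -0.0, -0.005]
force: [-0.1, -0.5, 0.9]
gripper_width: -0.0002
grasp_force: 0.3
```

Request:
{"api": "jog_arm", "payload": {
  "plan": [
    {"linear":[0,0,0.04],"rot":[0,0,0],"fingers":0},
    {"linear":[0,0,0.04],"rot":[0,0,0],"fingers":0},
    {"linear":[0,0,0],"rot":[0,0,0],"fingers":0},
    {"linear":[0,0,0],"rot":[0,0,0],"fingers":0},
    {"linear":[0,0,0],"rot":[0,0,0],"fingers":0},
    {"linear":[0,0,0],"rot":[0,0,0],"fingers":0},
    {"linear":[0,0,0],"rot":[0,0,0],"fingers":0},
    {"linear":[0,0,0],"rot":[0,0,0],"fingers":0},
    {"linear":[0,0,0],"rot":[0,0,0],"fingers":0},
    {"linear":[0,0,0],"rot":[0,0,0],"fingers":0}
  ]
}}

```text
t: 8.35
tool_pos: [0.5574, 0.0972, 0.0648]
orientation: [3.141, -0.001, -0.004]
force: [-4.4, -0.1, 14.8]
gripper_width: 0.0
grasp_force: 7.8
```

Request:
{"api": "jog_arm", "payload": {
  "plan": [
    {"linear":[0,0,-1],"rot":[0,0,0],"fingers":0},
    {"linear":[0,0,-1],"rot":[0,0,0],"fingers":0},
    {"linear":[-0.7,0.165,0],"rot":[0,0,0],"fingers":0},
    {"linear":[-0.7,0.165,0],"rot":[0,0,0],"fingers":0},
    {"linear":[-0.7,0.165,0],"rot":[0,0,0],"fingers":0},
    {"linear":[-0.7,0.165,0],"rot":[0,0,0],"fingers":0},
    {"linear":[-0.7,0.165,0],"rot":[0,0,0],"fingers":0},
    {"linear":[-0.7,0.165,0],"rot":[0,0,0],"fingers":0},
    {"linear":[0,0,0.6],"rot":[0,0,0],"fingers":0},
    {"linear":[0,0,0.4],"rot":[0,0,0],"fingers":0}
  ]
}}

```text
t: 9.35
tool_pos: [0.4532, 0.0725, 0.0882]
orientation: [3.141, -0.001, -0.002]
force: [0.8, -0.1, -0.3]
gripper_width: 0.0003
grasp_force: 0.0
```

Request:
{"api": "jog_arm", "payload": {
  "plan": [
    {"linear":[0,0,0],"rot":[0,0,0],"fingers":0},
    {"linear":[0,0,0],"rot":[0,0,0],"fingers":0},
    {"linear":[0,0,0.2],"rot":[0,0,0],"fingers":0},
    {"linear":[0,0,0.2],"rot":[0,0,0],"fingers":0},
    {"linear":[0,0,0.16],"rot":[0,0,0],"fingers":0},
    {"linear":[0,0,0.12],"rot":[0,0,0],"fingers":0},
    {"linear":[0,0,0.08],"rot":[0,0,0],"fingers":0},
    {"linear":[0,0,0.08],"rot":[0,0,0],"fingers":0},
    {"linear":[0,0,0],"rot":[0,0,0],"fingers":0},
    {"linear":[0,0,0],"rot":[0,0,0],"fingers":0}
  ]
}}

```text
t: 10.35
tool_pos: [0.4547, 0.0726, 0.0689]
orientation: [-3.141, 0.001, -0.002]
force: [-1.5, -0.5, 16.5]
gripper_width: -0.0002
grasp_force: 8.5
```

Request:
{"api": "jog_arm", "payload": {
  "plan": [
    {"linear":[0,0,-0.2],"rot":[0,0,0],"fingers":0},
    {"linear":[0,0,-0.5],"rot":[0,0,0],"fingers":0},
    {"linear":[0,0,-1],"rot":[0,0,0],"fingers":0},
    {"linear":[0,0,-1],"rot":[0,0,0],"fingers":0},
    {"linear":[0,0,-1],"rot":[0,0,0],"fingers":0},
    {"linear":[0,0,-1],"rot":[0,0,0],"fingers":0},
    {"linear":[0,0,0],"rot":[0,0,0],"fingers":0},
    {"linear":[0,0,0],"rot":[0,0,0],"fingers":0},
    {"linear":[0,0,0],"rot":[0,0,0],"fingers":0},
    {"linear":[0,0,0],"rot":[0,0,0],"fingers":0}
  ]
}}

```text
t: 11.35
tool_pos: [0.4537, 0.0724, 0.1843]
orientation: [3.141, -0.001, -0.003]
force: [-0.2, -0.1, 0.9]
gripper_width: 0.0
grasp_force: 0.0
```

```bash
python3 - <<'E'
from plant import ctrl
from h import *
s=ctrl.get_state(); print(s["tool_pos"],s["force"])
a=ctrl.camera("scene")["color"][200:380,210:440]; b=cv2.imread("pics/scene0.png")[200:380,210:440]
cv2.imwrite("pics/s2.png",cv2.resize(np.vstack([b,a]),None,fx=1.6,fy=1.6))
E
```

```text
[0.45371609 0.07238892 0.18429152] [-0.23391352 -0.08873164  0.92959383]
```

View pics/s2.png

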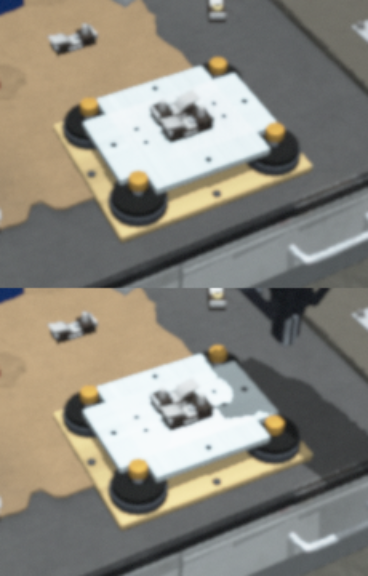

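The before/after crops show the near-right cap lower, at (275,131) before and (273,136) after. The other three caps and the plate have not moved, and the gripper is clear of everything.

```bash
python3 -c "
from plant import ctrl
print(ctrl.close_job())"
```

```text
the job is handed in; nothing more can be done
None
```

The loose foot is at the near-right corner: it sank about 5 mm, then stopped hard. I pressed its shim cap to its stop, backed off clear and handed in. I also pressed the far-right corner, which was firm; the two left corners were not pressed, and the result was not reported back.

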